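Jack up the parts cabinet with a wedge

TASK

The small-parts cabinet on the bench is to get new pads under its two front feet. Push both upper drawers, which stand ajar, fully shut; then take the wooden wedge by its thick end and, with it flat on the bench, push its thin end under the middle of the cabinet's front edge, between the feet, until both front feet are just off the bench, about 4 mm, with the rear feet still standing on it. Finish holding it like that: the job ends with the wedge still gripped and in place, with nothing but the wedge holding the front up, the drawers still shut, and the bead box, jar and screwdriver left alone.

Things in the scene. Friction and masses are not known exactly. Their poses are not given: they have to be found in the camera images.
- cabinet: Grey cabinet of 2 x 2 clear drawers, 140 mm deep (x), 180 wide (y), 96 high, 0.85 kg, loose, on four rubber feet (16 across, 10 high). Origin: centre of its footprint, level with the feet's undersides. x points from front to back: drawer fronts face -x, at x = -70; z up. The 10 mm gap under its floor is empty between the feet. The backstop stands about 3 to 8 mm behind it
- backstop: Plywood strip screwed upright to the bench behind the cabinet, 15 mm thick (its x), 200 mm wide (its y), 60 mm high, which takes the push; fixed. Origin: centre of its underside. Its x axis points away from the cabinet
- drawer_left (a joint): Upper drawer at the cabinet's +y side (centred at y = +43.5 mm): 0 m is fully shut, positive is how far it has slid out towards the cabinet's -x. About 1.5 N of friction; stays where it is left. Starts 15 to 45 mm open. Its front is 83 mm wide and reaches from 56 to 90 mm above the bench; shut, it is flush with the cabinet's front
- drawer_right (a joint): Upper drawer at the cabinet's -y side (drawer centre at cabinet y = -43.5 mm): same as the left one
- pull_left (a point): Middle of the outer face of the left upper drawer's pull, a white bar 40 mm wide and 8 mm high that stands 10 mm out from the drawer front; 72.5 mm above the bench; moves with the drawer
- pull_right (a point): The same point on the right upper drawer's pull
- front_edge (a point): Middle of the lower front edge of the cabinet's floor, 10 mm above the feet's undersides (cabinet x = -70, y = 0 mm): the wedge goes in under here, along the cabinet's +x. The drawers' pulls stand 10 mm out in front of it, 28 mm and more above the bench
- front_foot_left (a point): Centre of the underside of the front foot at the cabinet's +y side (cabinet x = -56, y = +76 mm); z is 0 while it stands on the bench
- front_foot_right (a point): Centre of the underside of the front foot at the cabinet's -y side
- rear_foot_left (a point): Centre of the underside of the rear foot at the cabinet's +y side (cabinet x = +56, y = +76 mm)
- rear_foot_right (a point): Centre of the underside of the rear foot at the cabinet's -y side
- wedge: Beech wedge, 170 mm long (x), 36 wide (y), 80 g, loose, flat on the bench. Level underside; the top slopes from 32 mm high at the heel (x = -85) to a blunt 4 mm toe (x = +85). Origin: centre of its underside; z up. The cabinet's edge meets the slope with the toe about 36 mm in; the front feet are 4 mm up at about 64 mm (0.15 mm of lift per mm of push, 4 to 8 N)
- bead_box: Clear open box with beads and yellow slips, 50 x 50 x 45 mm, loose; bystander. Origin: centre of its underside
- bead_jar: Glass jar with a metal cap, 60 mm across, 70 mm high, loose; bystander. Origin: centre of its underside
- screwdriver: Screwdriver with a wooden handle, 160 mm long, lying on the bench, loose; bystander. Origin: under its middle

How it is judged (in metres and radians):
On the way, in this order (a step that is already met when the one before it is completed fails the run):
1. both upper drawers are shut while the cabinet still stands on all its feet (value of joint each of drawer_left, drawer_right below 0.002 m and height (world z) of each of front_foot_left, front_foot_right below 0.0015 m), for 0.2 s.
2. the wedge lifts both front feet just off the bench (height (world z) of front_foot_left between 0.002 and 0.0065 m and height (world z) of front_foot_right between 0.002 and 0.0065 m and contact force between wedge and cabinet above 1 N), for 0.2 s.
At the end, for the whole second after the job is handed in: Front feet 2 to 6.5 mm up, borne by the wedge, which lies flat within 35 mm of the front edge's middle and is gripped (over 3 N) in its thick half; rear feet down to 1.5 mm, drawers shut to 3 mm, cabinet at rest and touched by neither fingers nor arm (all of step 2 and value of joint each of drawer_left, drawer_right below 0.003 m and height (world z) of each of rear_foot_left, rear_foot_right below 0.0015 m and contact force between the fingers and wedge above 3 N and x of the grasp point in the frame of wedge between -0.095 and 0 m and y of the grasp point in the frame of wedge between -0.015 and 0.015 m and y of front_edge in the frame of wedge between -0.035 and 0.035 m and angle between wedge's own z axis and vertical below 0.06 rad and height (world z) of wedge below 0.004 m and contact force between each of the arm, the fingers and cabinet below 0.3 N and linear speed of cabinet below 0.01 m/s); the arm keeps its last pose, push and grip.
It fails at once if the cabinet's front is jacked up more than 12 mm (height (world z) of any of front_foot_left, front_foot_right above 0.012 m).
It fails at once if a bystander is moved more than 15 mm (distance of any of bead_box, bead_jar, screwdriver from where it was at the start of the episode above 0.015 m).
It also fails if it takes over 64 s, if anything falls off the work surface, if the arm or the gripper's body presses on something with over 40 N, if the wrist force passes 120 N, or if a joint passes its speed limit or range.

ROBOT

A 7-joint arm with a two-finger parallel gripper is mounted at the origin on the work surface. World frame = base frame: x ahead of the robot, y to its left, z up, the work surface at z = 0. Lengths are in mm, angles in rad, forces in N, time in s.
With the tool pointing down it reaches from about 425 to 1025 mm from the base axis. Payload 3.6 kg.
Tool frame: the origin (TCP) lies on the front face of the gripper's body, between the roots of the fingers; the fingertips stand 73 mm ahead of it and the grasp point (between the pads) lies 54 mm ahead of it; z points along the fingers, y is the line along which they close (so a half turn about z gives the same grasp; the last joint's range is limited). The gripper opens to 85 mm and grips with 20 to 120 N. Pads are 22 mm wide; open, the fingers measure 114 mm over their backs; the gripper's body (76 mm by 85 mm) begins 54 mm behind the grasp point. The pads swing forward as they close: fully open they stand 13 mm farther back than shut.
Start: joints at [1.145, 0.591, 0.048, 1.609, -0.033, 0.943, -0.034], TCP at [236.169, -685.459, 303.902] pointing down, gripper open.
Joint ranges: [-2.69, 2.69], [-0.47, 2.24], [-1.27, 1.36], [0.19, 2.51], [-1.53, 4.68], [0.08, 2.07], [-3.09, 3.09]. Speed limits (rad/s): [2.57, 2.57, 3.14, 3.14, 3.14, 3.14, 3.14].

INTERFACE

Orientations are given as a unit quaternion [w, x, y, z].
In Python, from workcell import arm gives the robot as it stands.
- The arm moves only by the tool drive_tool, never from a script. Its argument "rows" is text: rows parted by semicolons, each of 6 numbers parted by spaces: the shift along the tool's x, y, z in shares of 50 cm (1.0 is 50 cm), then the turn, a rotation vector about the tool's x, y, z in parts of the range, where 1.0 means 4 rad. In form: dx dy dz ax ay az; .... A call has 1 to 10 rows; each row is the pose to reach, as a shift and turn from the pose commanded when the call began, along the tool's axes at that moment; what a row does not reach only later rows make up. A row lasts 1/8 s, in which the tool goes at most 62.5 mm and 10.7 degrees, less where a joint would pass 70% of its speed; a pose out of reach is approached as far as the arm can. Shift and turn numbers lie between -1 and 1, and a call with a number outside is refused. A call with a gripper value outside its range is refused whole. "grip" is the finger opening in cm, from 0 to 8.54, set as the call begins (left out, the last holds). The fingers move at their own pace and stop on an object; "newtons" is the grip in N (left out, the last holds). Time passes only in rows, so rows that repeat a pose let the fingers close. It gives the time, the measured TCP pose, the force, the opening and the grip force at its end, in the units of the state.
- arm.state(): the state, without advancing time (a new reading comes with each control period).
- arm.read_camera(name): name is "scene" or "top" or "wrist"; returns a dict with "frame" (420x560x3 uint8, blue, green, red), "fx", "fy", "cx", "cy" (pixels), "xyz" and "attitude" of the camera in the world. Camera axes: x right, y down, z forward; pixel columns grow to the right and rows downward; lengths in mm; the calibration is good to about 2 mm. A picture is of the moment at which its call begins. There is no depth.
- arm.finish_job(): hands the job in; it is judged then, once.
Trained networks look in the newest picture that a camera, given by its name, has taken for a name from the list of things; names that differ only in an ending like _2 or _b are one class to them, and where a whole thing is asked for, a point or a joint stands for the part that bears it (a point fixed in the world has none). Each returns a list of dicts, best first, with "conf" (0 to 1); they miss things now and then, are a little off and sometimes report something else, mostly with a low value. They report only what shows in the picture. A call takes as long as a camera call.
- arm.outline_of(camera, thing): "region" (420x560 bool, what is visible of it) and "extent" ([left, top, width, height] in pixels, round what is visible of it).
- arm.tip_of(camera, thing): "point" ([row, column] in pixels: a listed point, or the origin of a listed thing).
The state is a dict: "t": time; "joints": joint angles; "joint_velocities": joint speeds; "tau": joint torques, N m; "tool_pos": TCP position; "tool_rot": TCP orientation; "wrist_force": force on the tool from outside, world axes, zero at the start; "torque": the same for the moment, N m; "opening": finger opening in mm; "grasp_force": force on a finger pad.
Only numpy, scipy, OpenCV 4.12 (cv2) and the standard library are available. Lean on these libraries where they do the work, as an engineer would, in place of code of your own. Each camera call takes 0.05 s, during which the arm holds its last target. There are 200 camera calls.

## Working session

There is one attempt and no reset: what is moved stays moved. The work goes in short steps, Python scripts to look and compute and a tool call to move; the robot and the scene stay as the last step left them, time stands still between calls to the robot, and variables do not carry over. Pictures are saved under pics/ and viewed, at most 10 in all, crops included, and the job is handed in when it is done.

Besides the shell and the picture viewer there is one more tool, called after "Request:" by a JSON object that holds its "name" and its "arguments", one argument or row to a line. drive_tool: Moves the arm, as the interface text tells. Its arguments: {"type":"object","properties":{"rows":{"type":"string"},"grip":{"type":"number"},"newtons":{"type":"number"}},"required":["rows"]}

```bash
mkdir -p pics; cat > h.py <<'E'
from workcell import arm
import numpy as np, cv2
from scipy.spatial.transform import Rotation as R
def rot(q): return R.from_quat([q[1],q[2],q[3],q[0]])
def ray(c,p):  # p = row,col
    d=np.array([(p[1]-c['cx'])/c['fx'],(p[0]-c['cy'])/c['fy'],1.])
    return np.array(c['xyz'],float), rot(c['attitude']).apply(d)
def onz(c,p,z):
    o,d=ray(c,p); return o+d*(z-o[2])/d[2]
def tri(rs):
    A=0;b=0
    for o,d in rs:
        d=d/np.linalg.norm(d);P=np.eye(3)-np.outer(d,d);A=A+P;b=b+P@o
    x=np.linalg.solve(A,b)
    return x, max(np.linalg.norm(np.cross(x-o,d/np.linalg.norm(d))) for o,d in rs)
def proj(c,X):
    p=rot(c['attitude']).inv().apply(np.array(X)-c['xyz']);return p[1]/p[2]*c['fy']+c['cy'],p[0]/p[2]*c['fx']+c['cx']
E
python3 - <<'E'
from h import *
C={n:arm.read_camera(n) for n in('scene','top')}
for n,c in C.items(): cv2.imwrite(f'pics/{n}0.png',c['frame']); print(n,c['fx'],c['xyz'],c['attitude'])
for t in 'cabinet backstop pull_left pull_right front_edge front_foot_left front_foot_right rear_foot_left rear_foot_right wedge bead_box bead_jar screwdriver'.split():
    rs=[]
    for n,c in C.items():
        r=arm.tip_of(n,t)
        if r: rs.append(ray(c,r[0]['point'])); print(t,n,np.round(r[0]['point']),round(r[0]['conf'],2),onz(c,r[0]['point'],0).round())
    if len(rs)==2: x,e=tri(rs);print('   ',x.round(1),round(e,1))
s=arm.state();print(s['t'],s['tool_pos'],s['tool_rot'])
E
```

```text
scene 462.3580901933123 [1515.17915224 -298.08554728  840.64058927] [-0.33268053  0.70538805  0.56872161 -0.26135627]
top 499.85581580908223 [ 487.91484861  -92.00985005 1382.38051852] [ 0.03842768 -0.69892014  0.71343012 -0.03242543]
cabinet scene [228. 232.] 0.75 [ 590. -196.    0.]
cabinet top [216. 315.] 0.73 [ 591. -187.    0.]
    [ 590.  -191.8   -1.3] 4.3
backstop scene [228. 203.] 0.68 [ 570. -274.   -0.]
backstop top [218. 344.] 0.74 [ 583. -267.    0.]
    [ 581.7 -270.1    9.1] 4.0
pull_left scene [216. 273.] 0.57 [562. -78.   0.]
pull_left top [193. 282.] 0.85 [656. -99.   0.]
    [646.6 -97.9  74.7] 0.5
pull_right top [224. 280.] 0.61 [568. -90.   0.]
front_foot_left scene [247. 260.] 0.95 [ 676. -137.    0.]
front_foot_right scene [254. 214.] 0.3 [ 676. -256.    0.]
front_foot_right top [238. 297.] 0.95 [ 530. -137.    0.]
    [ 530.6 -195.  -151. ] 53.5
rear_foot_left scene [252. 217.] 0.56 [ 670. -249.    0.]
rear_foot_right scene [213. 213.] 0.8 [ 517. -240.    0.]
rear_foot_right top [248. 160.] 0.38 [510. 242.   0.]
    [539.1 -19.1  99.2] 232.4
wedge scene [253. 212.] 0.71 [ 671. -261.    0.]
wedge top [249. 161.] 0.74 [507. 240.   0.]
    [553.6 -14.5 -12.9] 254.7
bead_box scene [258. 355.] 0.78 [764.  91.   0.]
bead_box top [155. 218.] 0.78 [768.  81.   0.]
    [768.   84.    5.4] 4.2
bead_jar scene [244. 414.] 0.83 [750. 258.   0.]
bead_jar top [226. 277.] 0.63 [565. -82.   0.]
    [671.9  77.   25.3] 192.2
screwdriver scene [218. 146.] 0.5 [ 498. -422.    0.]
screwdriver top [247. 399.] 0.76 [ 500. -416.    0.]
    [ 500.1 -419.1    0.6] 3.0
1.4 [ 236.17804674 -685.471326    303.89966568] [1.10663235e-05 9.86273932e-01 1.65117322e-01 5.51049619e-06]
```

```bash
python3 - <<'E'
import cv2,numpy as np
t=cv2.imread('pics/top0.png');s=cv2.imread('pics/scene0.png')
cv2.imwrite('pics/t.png',cv2.resize(t[110:310,130:430],None,fx=2.66,fy=2.66,interpolation=2))
cv2.imwrite('pics/s.png',cv2.resize(s[150:350,150:450],None,fx=2.66,fy=2.66,interpolation=2))
E
```

```text
(no output)
```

View pics/t.png

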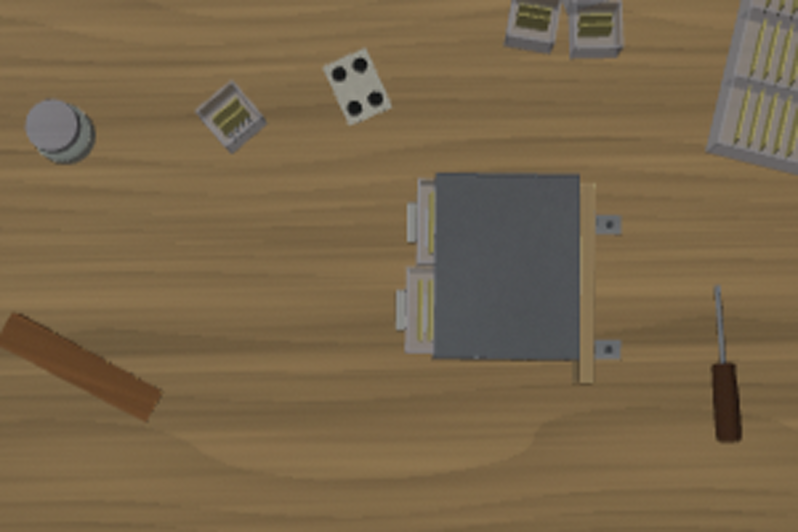

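View pics/s.png

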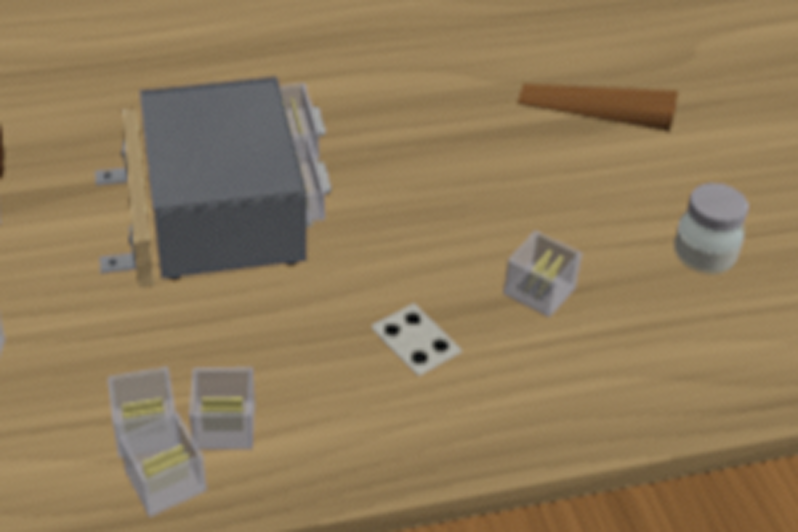

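The top view shows the cabinet front facing image left (world +y). The pulls are near (193,283) and (224,280), with the right drawer further open. The wedge is at about (249,161), with its thick end to the left, away from the cabinet. The jar and bead box are at left, and the screwdriver is behind the backstop. I'll fit silhouettes next.

```bash
cat > fit.py <<'E'
from h import *
from scipy.optimize import minimize
def box(x0,x1,y0,y1,z0,z1): return np.array([[x,y,z] for x in(x0,x1) for y in(y0,y1) for z in(z0,z1)],float)
def wparts(p): return [np.array([[x,y,z] for y in(-18,18) for x,z in((-85,0),(-85,32),(85,0),(85,4))],float)]
def cparts(p):
    L=[box(-70,70,-90,90,10,96)]
    for s,q in((1,p[3]),(-1,p[4])):
        L+= [box(-70-q,0,s*43.5-41.5,s*43.5+41.5,56,90),box(-80-q,-70-q,s*43.5-20,s*43.5+20,68.5,76.5)]
    return L
S=4
def sil(c,parts,p):
    m=np.zeros((420*S,560*S),np.uint8);Rz=R.from_euler('z',p[2]/100).as_matrix()
    for P in parts(p):
        W=P@Rz.T+[p[0],p[1],0]
        q=rot(c['attitude']).inv().apply(W-c['xyz'])
        uv=np.c_[q[:,0]/q[:,2]*c['fx']+c['cx']+.5,q[:,1]/q[:,2]*c['fy']+c['cy']+.5]*S
        cv2.fillConvexPoly(m,cv2.convexHull(np.round(uv*8).astype(np.int32)),1,shift=3)
    return cv2.resize(m.astype(np.float32),(560,420),interpolation=cv2.INTER_AREA)
def fit(views,parts,p0,step):
    def cost(p): return sum(np.abs(sil(c,parts,p)-m).sum()/m.sum() for c,m in views)
    sim=np.array([p0]+[np.array(p0)+np.eye(len(p0))[i]*step[i] for i in range(len(p0))])
    r=minimize(cost,p0,method='Nelder-Mead',options=dict(initial_simplex=sim,maxiter=250,xatol=.05,fatol=1e-4))
    return r.x,r.fun
E
python3 - <<'E'
from fit import *
V={'wedge':[],'cabinet':[]}
for n in('top','scene'):
    c=arm.read_camera(n)
    for t in V:
        o=arm.outline_of(n,t); print(n,t,o[0]['conf'],o[0]['extent']); V[t].append((c,o[0]['region'].astype(np.float32)))
for vs in ([0],[1],[0,1]):
    print('wedge',vs,*fit([V['wedge'][i] for i in vs],wparts,[508,240,-200],[10,10,20]))
    print('cab',vs,*fit([V['cabinet'][i] for i in vs],cparts,[590,-192,-157,20,30],[8,8,5,10,10]))
E
```

```text
top wedge 0.56 [129.9, 229.1, 59.2, 42.1]
top cabinet 0.7 [278.2, 175.8, 71.3, 71.9]
scene wedge 0.57 [345.7, 182.7, 61.3, 17.1]
scene cabinet 0.88 [201.5, 176.1, 71.8, 80.1]
wedge [0] [ 511.49179601  242.57161438 -208.19518526] 0.0740017369389534
cab [0] [ 600.01738815 -194.51755824 -160.68361992   17.40172247   26.94499326] 0.024171195924282074
wedge [1] [ 507.41515111  241.25982188 -208.11955791] 0.05523858964443207
cab [1] [ 595.11502013 -193.61338017 -160.59727781   14.41718334   26.31162308] 0.03346145153045654
wedge [0, 1] [ 509.29091528  240.32590469 -208.86018405] 0.17367565631866455
cab [0, 1] [ 598.72746073 -194.31755684 -160.71321587   16.69556125   26.70425204] 0.073719821870327
```

```bash
cat >> h.py <<'E'
CX=np.array([598.6,-194.3]);CY=-1.607
def cabpt(x,y): return CX+R.from_euler('z',CY).as_matrix()[:2,:2]@[x,y]
def row(xyz,ydeg):
    "row to bring tool down-pointing to xyz with tool y at world angle ydeg"
    s=arm.state();Rt=rot(s['tool_rot'])
    y=np.array([np.cos(np.radians(ydeg)),np.sin(np.radians(ydeg)),0]);z=np.array([0,0,-1.])
    G=R.from_matrix(np.c_[np.cross(y,z),y,z])
    print('row',(Rt.inv().apply(np.array(xyz)-s['tool_pos'])/10).round(2),(Rt.inv()*G).as_rotvec().round(3),'from',s['tool_pos'].round(1) if hasattr(s['tool_pos'],'round') else s['tool_pos'],'f',np.round(s['wrist_force'],1),'t',s['t'],'open',s['opening'])
E
python3 - <<'E'
from h import *
a=np.degrees(CY)+90;p=cabpt(-140,0);print(a,p)
row([*p,220],a)
E
```

```text
-2.0743176775232968 [603.6674071 -54.3917394]
row [ 55.3  -47.69   8.39] [-0.     0.    -1.203] from [ 236.2 -685.5  303.9] f [-0.8  0.   0.8] t 1.7 open 85.32058861761718
```

Careful with the scale: shifts go in shares of 50 cm and turns go in shares of 4 rad. That gives: 50 cm is 1, 46 cm is 0.92, -1.203 rad is -0.3008.

Request:
{"name": "drive_tool", "arguments": {
  "rows": "0.1 -0.09 0 0 0 0;0.2 -0.18 0 0 0 -0.0375;0.32 -0.28 0 0 0 -0.075;0.42 -0.37 0 0 0 -0.1125;0.52 -0.46 0.02 0 0 -0.15;0.62 -0.55 0.04 0 0 -0.1875;0.72 -0.63 0.06 0 0 -0.225;0.82 -0.72 0.08 0 0 -0.2625;0.92 -0.8 0.12 0 0 -0.3;1 -0.87 0.16 0 0 -0.3008",
  "grip": 8.54
}}

```text
t: 2.95
tool_pos: [546.0, -148.4, 237.9]
tool_rot: [0.001, 0.72, 0.694, 0.001]
wrist_force: [1.1, -0.3, 0.8]
opening: 85.2
grasp_force: 0.0
```

```bash
python3 - <<'E'
from h import *
row([*cabpt(-140,0),132],-2.07)
E
```

```text
row [ 9.61  5.41 10.6 ] [0.002 0.    0.   ] from [ 546.  -148.4  237.9] f [ 1.1 -0.3  0.8] t 2.95 open 85.22335648544362
```

In the tool's units: 10.5 cm is 0.21, 9.6 cm is 0.192.

Request:
{"name": "drive_tool", "arguments": {
  "rows": "0.1 0.054 0 0 0 0;0.192 0.108 0 0 0 0;0.192 0.108 0.1 0 0 0;0.192 0.108 0.18 0 0 0;0.192 0.108 0.21 0 0 0;0.192 0.108 0.21 0 0 0"
}}

```text
t: 3.7
tool_pos: [601.8, -55.9, 132.2]
tool_rot: [-0.0, 0.72, 0.694, -0.001]
wrist_force: [0.7, 1.1, 0.5]
opening: 85.5
grasp_force: 0.0
```

```bash
python3 - <<'E'
from fit import *
row([*cabpt(-140,0),132],-2.07)
c=arm.read_camera('scene');cv2.imwrite('pics/s1.png',cv2.resize(c['frame'][150:300,180:400],None,fx=3.6,fy=3.6,interpolation=2))
w=arm.read_camera('wrist');cv2.imwrite('pics/w1.png',w['frame']);print(w['xyz'],w['fx'])
for t in('pull_left','pull_right','front_edge'):
    r=arm.tip_of('wrist',t)
    if r: z=10 if 'e'==t[-1] else 72.5; print(t,r[0],onz(w,r[0]['point'],z))
E
```

```text
row [0.16 0.18 0.02] [-0.001  0.    -0.   ] from [601.8 -55.9 132.2] f [0.7 1.1 0.5] t 3.7 open 85.46145029433342
[605.10696163  16.87881076 203.04083522] 368.58857233519757
pull_left {'point': [379.9, 388.7], 'conf': 0.94} [645.89712542 -99.85622007  72.5       ]
pull_right {'point': [356.8, 183.3], 'conf': 0.55} [559.23816509 -84.80694327  72.5       ]
front_edge {'point': [339.7, 285.3], 'conf': 0.97} [ 600.94971505 -123.52679493   10.        ]
```

View pics/s1.png

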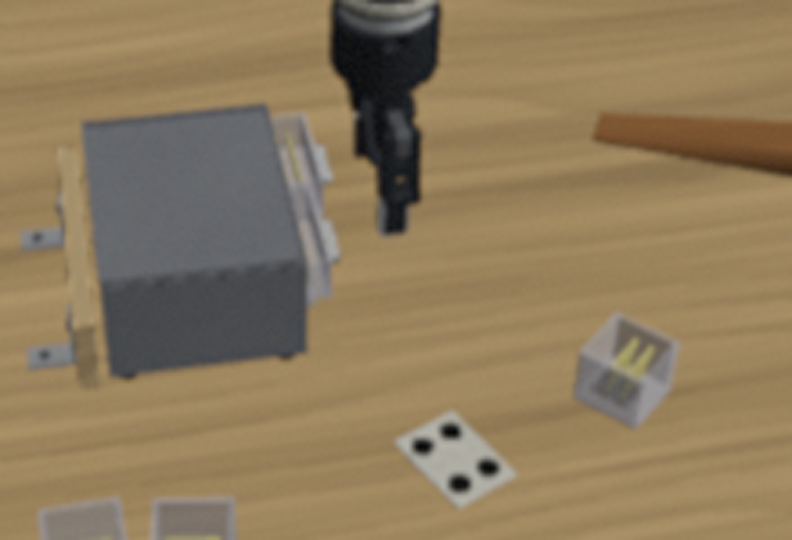

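View pics/w1.png

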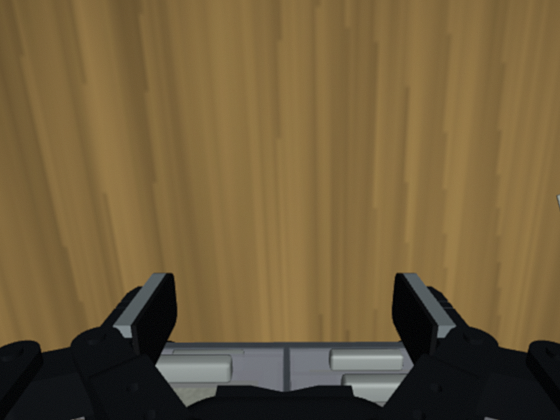

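Everything agrees: front edge at (340,285) in the wrist view, world (601,-124), with the fingers lined up on the pulls at about (360,190) and (380,390). I'll lower 8 mm and push both drawers.

In the tool's units: -4.2 cm is -0.084, -3.5 cm is -0.07.

Request:
{"name": "drive_tool", "arguments": {
  "rows": "0 0 0.016 0 0 0;-0.02 0.004 0.016 0 0 0;-0.032 0.004 0.016 0 0 0;-0.042 0.004 0.016 0 0 0;-0.052 0.004 0.016 0 0 0;-0.062 0.004 0.016 0 0 0;-0.07 0.004 0.016 0 0 0;-0.078 0.004 0.016 0 0 0;-0.084 0.004 0.016 0 0 0;-0.084 0.004 0.016 0 0 0"
}}

```text
t: 5.2
tool_pos: [602.5, -98.2, 124.7]
tool_rot: [0.0, 0.72, 0.694, -0.0]
wrist_force: [1.0, 1.9, -0.2]
opening: 85.5
grasp_force: 1.0
```

In the tool's units: -0.4 cm is -0.008, -0.2 cm is -0.004.

Request:
{"name": "drive_tool", "arguments": {
  "rows": "-0.004 0 0 0 0 0;-0.008 0 0 0 0 0;-0.008 0 0 0 0 0"
}}

```text
t: 5.58
tool_pos: [602.4, -102.1, 124.7]
tool_rot: [0.0, 0.72, 0.694, -0.0]
wrist_force: [0.7, 3.4, -0.5]
opening: 85.3
grasp_force: 1.2
```

```bash
cat > chk.py <<'E'
from fit import *
row([600,-100,120],-2.07)
V=[]
for n in('top','scene'):
    c=arm.read_camera(n)
    for t in('pull_left','pull_right'):
        r=arm.tip_of(n,t)
        if r: print(n,t,round(r[0]['conf'],2),onz(c,r[0]['point'],72.5).round(1))
w=arm.read_camera('wrist')
for t in('pull_left','pull_right','front_edge'):
    r=arm.tip_of('wrist',t)
    if r: print('wrist',t,round(r[0]['conf'],2),onz(w,r[0]['point'],10 if 'e'==t[-1] else 72.5).round(1))
E
python3 chk.py
```

```text
row [ 0.2  -0.24  0.47] [ 0.  0. -0.] from [ 602.4 -102.1  124.7] f [ 0.7  3.4 -0.5] t 5.575 open 85.33747854765414
scene pull_left 0.48 [ 637.3 -114.2   72.5]
scene pull_right 0.64 [ 663.3 -273.2   72.5]
wrist pull_left 0.92 [ 645.9 -115.6   72.5]
wrist pull_right 0.87 [ 558.2 -111.5   72.5]
wrist front_edge 0.57 [ 601.  -126.7   10. ]
```

In the tool's units: -0.3 cm is -0.006, -0.15 cm is -0.003.

Request:
{"name": "drive_tool", "arguments": {
  "rows": "-0.003 0 0 0 0 0;-0.006 0 0 0 0 0;-0.006 0 0 0 0 0"
}}

```text
t: 6.45
tool_pos: [602.3, -104.2, 124.8]
tool_rot: [-0.0, 0.719, 0.695, 0.0]
wrist_force: [1.3, 4.3, -1.6]
opening: 85.5
grasp_force: 1.8
```

In the tool's units: -0.2 cm is -0.004, -0.15 cm is -0.003.

Request:
{"name": "drive_tool", "arguments": {
  "rows": "-0.003 0 0 0 0 0;-0.004 0 0 0 0 0;-0.004 0 0 0 0 0"
}}

```text
t: 6.82
tool_pos: [602.3, -105.8, 124.8]
tool_rot: [-0.0, 0.72, 0.694, 0.001]
wrist_force: [0.6, 4.7, -0.4]
opening: 85.3
grasp_force: 2.6
```

```bash
python3 chk.py
```

```text
row [ 0.57 -0.25  0.48] [ 0.    -0.001  0.001] from [ 602.3 -105.8  124.8] f [ 0.6  4.7 -0.4] t 6.825 open 85.28887525151747
scene pull_left 0.6 [ 642.1 -118.3   72.5]
wrist pull_left 0.79 [ 645.3 -117.8   72.5]
wrist pull_right 0.6 [ 557.9 -114.5   72.5]
wrist front_edge 0.7 [ 526.9 -133.5   10. ]
```

In the tool's units: -0.3 cm is -0.006, -0.15 cm is -0.003.

Request:
{"name": "drive_tool", "arguments": {
  "rows": "-0.003 0 0 0 0 0;-0.006 0 0 0 0 0;-0.006 0 0 0 0 0"
}}

```text
t: 7.7
tool_pos: [602.0, -108.9, 124.8]
tool_rot: [-0.0, 0.719, 0.695, 0.0]
wrist_force: [0.6, 4.4, -0.9]
opening: 85.5
grasp_force: 2.5
```

In the tool's units: -0.2 cm is -0.004, -0.15 cm is -0.003.

Request:
{"name": "drive_tool", "arguments": {
  "rows": "-0.003 0 0 0 0 0;-0.004 0 0 0 0 0;-0.004 0 0 0 0 0"
}}

```text
t: 8.07
tool_pos: [602.1, -109.3, 124.8]
tool_rot: [-0.001, 0.719, 0.694, 0.001]
wrist_force: [0.4, 7.7, 0.5]
opening: 85.4
grasp_force: 3.8
```

```bash
python3 chk.py
```

```text
row [ 0.92 -0.25  0.48] [ 0.    -0.003  0.001] from [ 602.1 -109.3  124.8] f [0.4 7.7 0.5] t 8.075 open 85.43034614653043
scene pull_left 0.61 [ 641.5 -119.2   72.5]
scene pull_right 0.48 [ 551.2 -119.7   72.5]
wrist pull_left 0.69 [ 645.7 -120.6   72.5]
wrist front_edge 0.66 [ 602.7 -129.2   10. ]
```

In the tool's units: 37 cm is 0.74, 34 cm is 0.68, 0.475 rad is 0.1188.

Request:
{"name": "drive_tool", "arguments": {
  "rows": "0.04 0 0 0 0 0;0.12 0 0 0 0 0;0.2 0 -0.08 0 0 0;0.32 -0.02 -0.16 0 0 0.025;0.44 -0.04 -0.2 0 0 0.05;0.56 -0.06 -0.2 0 0 0.075;0.68 -0.1 -0.2 0 0 0.1;0.74 -0.11 -0.2 0 0 0.1188;0.74 -0.11 -0.2 0 0 0.1188;0.74 -0.11 -0.2 0 0 0.1188"
}}

```text
t: 9.82
tool_pos: [560.5, 258.2, 224.6]
tool_rot: [0.001, 0.863, 0.505, -0.001]
wrist_force: [0.3, -0.7, 0.4]
opening: 85.4
grasp_force: 0.0
```

```bash
python3 - <<'E'
from fit import *
V={'wedge':[],'cabinet':[]}
C={n:arm.read_camera(n) for n in('top','scene','wrist')}
for n in C:
    for t in V:
        o=arm.outline_of(n,t)
        if o: print(n,t,o[0]['conf'],o[0]['extent']); V[t].append((C[n],o[0]['region'].astype(np.float32)))
for v in V['cabinet'][:2]: print('cab',*fit([v],cparts,[600,-200,-160,3,3],[8,8,5,4,4]))
for v in V['wedge']: print('wedge',*fit([v],wparts,[509,240,-208],[8,8,10]))
cv2.imwrite('pics/w2.png',C['wrist']['frame'])
cv2.imwrite('pics/t2.png',cv2.resize(C['top']['frame'][150:270,130:370],None,fx=3.3,fy=3.3,interpolation=2))
row([540,295,150],-29.3)
E
```

```text
top cabinet 0.74 [290.4, 175.2, 56.0, 70.1]
scene wedge 0.57 [342.8, 183.8, 61.4, 15.2]
scene cabinet 0.73 [200.2, 179.9, 68.3, 75.2]
wrist wedge 0.59 [208.0, 135.9, 57.8, 189.9]
cab [ 5.99338718e+02 -1.99583013e+02 -1.60729053e+02 -1.09476042e+00
  2.57863703e-01] 0.023087862879037857
cab [ 594.49460166 -199.77101077 -160.06982627    2.4626012     1.76946577] 0.03194581717252731
wedge [ 506.63449109  239.812565   -208.28247655] 0.0625
wedge [ 510.57352169  239.41813763 -208.39052863] 0.026832200586795807
row [ 2.1  -3.54  7.47] [ 0.     0.    -0.001] from [560.5 259.3 224.7] f [ 0.7  0.4 -0.5] t 10.275 open 85.45923518146891
```

View pics/t2.png

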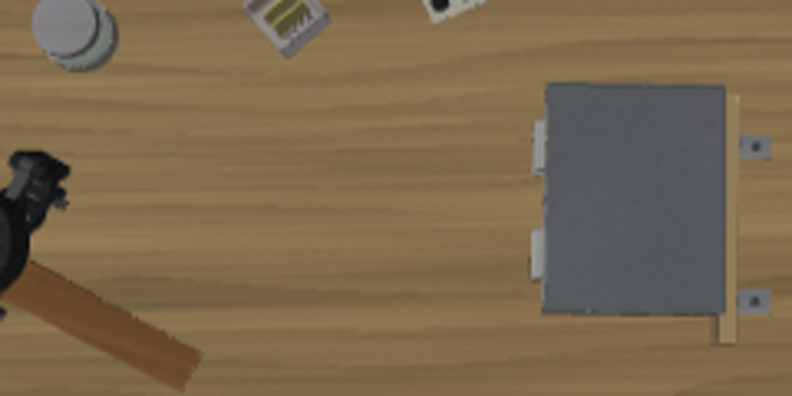

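View pics/w2.png

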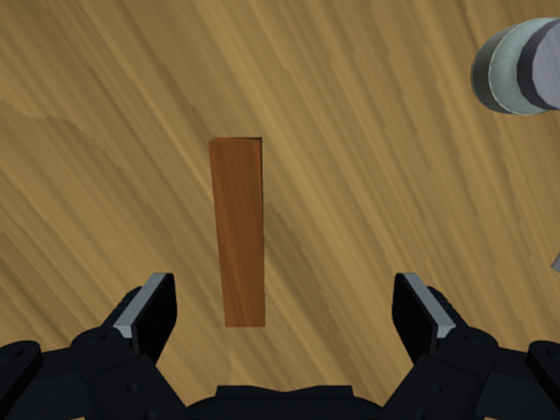

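Both drawers are shut, with the pulls level at about (540,145) and (540,255) in the crop. In the wrist view the wedge shows its thick end at about (138,237) and its toe at (326,245). Next is the grasp.

```bash
python3 - <<'E'
from h import *
row([541,293.5,74],-29.4)
E
```

```text
row [ 2.02 -3.38 15.07] [0.    0.    0.001] from [560.5 259.3 224.7] f [ 0.7  0.4 -0.5] t 10.275 open 85.45923518146891
```

In the tool's units: 15 cm is 0.3, 14.7 cm is 0.294.

Request:
{"name": "drive_tool", "arguments": {
  "rows": "0.04 -0.068 0.08 0 0 0;0.04 -0.068 0.18 0 0 0;0.04 -0.068 0.24 0 0 0;0.04 -0.068 0.28 0 0 0;0.04 -0.068 0.294 0 0 0;0.04 -0.068 0.3 0 0 0;0.04 -0.068 0.3 0 0 0",
  "grip": 6.5
}}

```text
t: 11.15
tool_pos: [541.0, 294.2, 75.6]
tool_rot: [-0.0, 0.863, 0.505, 0.001]
wrist_force: [0.6, 1.2, -0.6]
opening: 65.3
grasp_force: 0.0
```

Request:
{"name": "drive_tool", "arguments": {
  "rows": "0 0 0 0 0 0;0 0 0 0 0 0;0 0 0 0 0 0;0 0 0 0 0 0;0 0 0 0 0 0;0 0 0 0 0 0;0 0 0 0 0 0;0 0 0 0 0 0",
  "grip": 2,
  "newtons": 50
}}

```text
t: 12.15
tool_pos: [541.0, 294.4, 75.7]
tool_rot: [0.0, 0.863, 0.505, 0.001]
wrist_force: [0.3, -0.6, 6.1]
opening: 35.0
grasp_force: 51.6
```

```bash
python3 - <<'E'
from fit import *
row([541,293.5,74],-29.4)
V=[]
for n in('top','scene','wrist'):
    c=arm.read_camera(n); o=arm.outline_of(n,'wedge')
    if o: print(n,o[0]['conf'],o[0]['extent'])
    if n=='wrist' : cv2.imwrite('pics/w3.png',c['frame'])
E
```

```text
row [-0.08  0.04  0.17] [ 0.001 -0.001  0.002] from [541.  294.4  75.7] f [ 0.3 -0.6  6.1] t 12.15 open 35.007688392628204
top 0.97 [139.7, 235.6, 51.5, 31.8]
scene 0.75 [341.8, 183.4, 62.9, 16.0]
wrist 0.69 [234.2, 229.7, 104.8, 161.0]
```

View pics/w3.png

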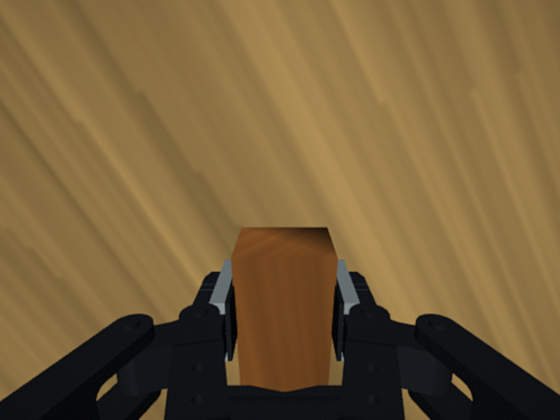

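```bash
python3 - <<'E'
from h import *
c=arm.read_camera('wrist')
s=arm.state()
for z in (32,): 
  h=onz(c,(228,284),z); print('heel in tool',rot(s['tool_rot']).inv().apply(h-s['tool_pos']))
row([607.5,37.3,90],-2.07)
E
```

```text
heel in tool [32.82679358  0.10476876 43.78137675]
row [-19.17  18.38  -1.44] [ 0.001 -0.001 -0.475] from [541.  294.4  75.7] f [-0.2 -0.9  6. ] t 12.5 open 35.057026075951775
```

In the tool's units: -19.2 cm is -0.384, 18.4 cm is 0.368, -0.475 rad is -0.1188.

Request:
{"name": "drive_tool", "arguments": {
  "rows": "0 0 -0.03 0 0 0;-0.06 0.06 -0.03 0 0 -0.015;-0.13 0.124 -0.03 0 0 -0.0375;-0.2 0.192 -0.03 0 0 -0.0625;-0.27 0.26 -0.03 0 0 -0.0875;-0.34 0.326 -0.03 0 0 -0.11;-0.384 0.368 -0.03 0 0 -0.1188;-0.384 0.368 -0.03 0 0 -0.1188;-0.384 0.368 -0.03 0 0 -0.1188"
}}

```text
t: 13.62
tool_pos: [606.8, 37.5, 90.1]
tool_rot: [-0.0, 0.72, 0.694, 0.0]
wrist_force: [0.6, 0.5, -0.5]
opening: 35.2
grasp_force: 50.9
```

```bash
python3 - <<'E'
from fit import *
row([607.5,37.3,75],-2.07)
s=arm.state();print(s['grasp_force'])
C={n:arm.read_camera(n) for n in('top','scene')}
for n,c in C.items():
    for t in('wedge','front_edge'):
        r=arm.tip_of(n,t)
        if r: print(n,t,r[0],onz(c,r[0]['point'],15 if t=='wedge' else 10).round(1))
c=C['scene'];cv2.imwrite('pics/s4.png',cv2.resize(c['frame'][150:300,190:400],None,fx=3.7,fy=3.7,interpolation=2))
E
```

```text
row [-0.02  0.07  1.51] [ 0.    -0.001  0.   ] from [606.8  37.5  90.1] f [ 0.6  0.5 -0.5] t 13.625 open 35.185011458881895
50.87894797325134
top wedge {'point': [211.0, 254.1], 'conf': 0.94} [605.6 -19.7  15. ]
top front_edge {'point': [209.0, 289.9], 'conf': 0.94} [ 609.5 -118.2   10. ]
scene wedge {'point': [219.4, 295.9], 'conf': 0.58} [606.5 -23.9  15. ]
```

View pics/s4.png

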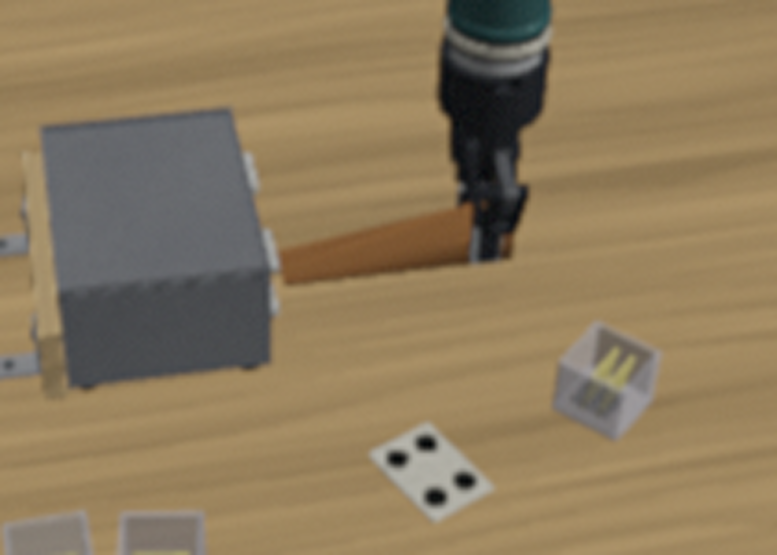

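The wedge is held, with its toe at about (285,265) just in front of the middle of the cabinet. I'll lower it flat onto the bench.

In the tool's units: 1.45 cm is 0.029, 1.35 cm is 0.027.

Request:
{"name": "drive_tool", "arguments": {
  "rows": "0 0 0.014 0 0 0;0 0 0.024 0 0 0;0 0 0.027 0 0 0;0 0 0.029 0 0 0;0 0 0.029 0 0 0"
}}

```text
t: 14.55
tool_pos: [606.5, 36.6, 75.8]
tool_rot: [-0.0, 0.72, 0.694, -0.001]
wrist_force: [-3.1, -1.0, 5.3]
opening: 34.8
grasp_force: 51.5
```

In the tool's units: -4.8 cm is -0.096, -4.2 cm is -0.084.

Request:
{"name": "drive_tool", "arguments": {
  "rows": "-0.012 0 0 0 0 0;-0.024 0 0 0 0 0;-0.036 0 0 0 0 0;-0.048 0 0 0 0 0;-0.06 0 0 0 0 0;-0.072 0 0 0 0 0;-0.084 0 0 0 0 0;-0.096 0 0 0 0 0;-0.096 0 0 0 0 0"
}}

```text
t: 15.68
tool_pos: [606.0, -11.9, 75.7]
tool_rot: [0.0, 0.72, 0.694, 0.001]
wrist_force: [0.8, 2.4, 6.1]
opening: 35.5
grasp_force: 51.7
```

Request:
{"name": "drive_tool", "arguments": {
  "rows": "-0.004 0 0 0 0 0;-0.008 0 0 0 0 0;-0.008 0 0 0 0 0"
}}

```text
t: 16.05
tool_pos: [605.9, -15.0, 75.7]
tool_rot: [0.0, 0.72, 0.694, 0.001]
wrist_force: [0.1, 3.3, 5.8]
opening: 35.0
grasp_force: 51.6
```

In the tool's units: -0.4 cm is -0.008, -0.2 cm is -0.004.

Request:
{"name": "drive_tool", "arguments": {
  "rows": "-0.004 0 0 0 0 0;-0.008 0 0 0 0 0;-0.008 0 0 0 0 0"
}}

```text
t: 16.42
tool_pos: [605.7, -19.0, 75.7]
tool_rot: [0.0, 0.72, 0.694, 0.001]
wrist_force: [0.1, 2.7, 6.5]
opening: 35.0
grasp_force: 51.6
```

In the tool's units: -0.4 cm is -0.008, -0.2 cm is -0.004.

Request:
{"name": "drive_tool", "arguments": {
  "rows": "-0.004 0 0 0 0 0;-0.008 0 0 0 0 0;-0.008 0 0 0 0 0"
}}

```text
t: 16.8
tool_pos: [605.7, -20.1, 75.7]
tool_rot: [-0.001, 0.719, 0.695, 0.003]
wrist_force: [-0.0, 7.5, 6.7]
opening: 35.2
grasp_force: 51.6
```

In the tool's units: -0.6 cm is -0.012, -0.4 cm is -0.008.

Request:
{"name": "drive_tool", "arguments": {
  "rows": "-0.004 0 0 0 0 0;-0.008 0 0 0 0 0;-0.012 0 0 0 0 0;-0.012 0 0 0 0 0"
}}

```text
t: 17.3
tool_pos: [605.7, -23.4, 75.8]
tool_rot: [-0.002, 0.718, 0.696, 0.004]
wrist_force: [-0.4, 11.9, 4.2]
opening: 35.0
grasp_force: 51.4
```

In the tool's units: -0.6 cm is -0.012, -0.4 cm is -0.008.

Request:
{"name": "drive_tool", "arguments": {
  "rows": "-0.004 0 0 0 0 0;-0.008 0 0 0 0 0;-0.012 0 0 0 0 0;-0.012 0 0 0 0 0"
}}

```text
t: 17.8
tool_pos: [605.8, -29.5, 75.8]
tool_rot: [-0.001, 0.718, 0.696, 0.004]
wrist_force: [1.5, 11.5, 4.3]
opening: 35.2
grasp_force: 51.4
```

```bash
python3 - <<'E'
from h import *
s=arm.state();print(np.round(s['tool_pos'],1),np.round(s['wrist_force'],1))
E
```

```text
[605.8 -29.5  75.8] [ 1.5 11.5  4.3]
```

In the tool's units: -1 cm is -0.02, -0.8 cm is -0.016.

Request:
{"name": "drive_tool", "arguments": {
  "rows": "-0.004 0 0 0 0 0;-0.008 0 0 0 0 0;-0.012 0 0 0 0 0;-0.016 0 0 0 0 0;-0.02 0 0 0 0 0;-0.02 0 0 0 0 0"
}}

```text
t: 18.55
tool_pos: [605.5, -39.6, 75.8]
tool_rot: [-0.001, 0.718, 0.696, 0.004]
wrist_force: [0.9, 10.9, 3.3]
opening: 35.1
grasp_force: 51.4
```

```bash
cat > lift.py <<'E'
from fit import *
s=arm.state();print(s['t'],np.round(s['tool_pos'],1),np.round(s['wrist_force'],1))
def cab3(c,p): # x,y,yaw100,pitch lift mm
    m=np.zeros((420*S,560*S),np.uint8);a=p[3]/112
    Rz=R.from_euler('z',p[2]/100)
    for P in cparts([0,0,0,0,0]):
        W=R.from_euler('y',a).apply(P-[56,0,0])+[56,0,0]
        W=Rz.apply(W)+[p[0],p[1],0]
        q=rot(c['attitude']).inv().apply(W-c['xyz'])
        uv=np.c_[q[:,0]/q[:,2]*c['fx']+c['cx']+.5,q[:,1]/q[:,2]*c['fy']+c['cy']+.5]*S
        cv2.fillConvexPoly(m,cv2.convexHull(np.round(uv*8).astype(np.int32)),1,shift=3)
    return cv2.resize(m.astype(np.float32),(560,420),interpolation=cv2.INTER_AREA)
for n in('scene','top','wrist'):
    c=arm.read_camera(n)
    for t,z in(('front_edge',14),('front_foot_left',3),('front_foot_right',3),('pull_left',76.5),('pull_right',76.5),('wedge',0)):
        r=arm.tip_of(n,t)
        if r and r[0]['conf']>.45: print(n,t,r[0]['point'],round(r[0]['conf'],2),onz(c,r[0]['point'],z).round(1))
    if n=='scene':
        o=arm.outline_of(n,'cabinet'); m=o[0]['region'].astype(np.float32)
        sim=np.array([[596,-200,-160.5,2]]*5,float)
        for i,d in enumerate((3,3,2,3)): sim[i+1,i]+=d
        r=minimize(lambda p:np.abs(cab3(c,p)-m).sum()/m.sum(),sim[0],method='Nelder-Mead',options=dict(initial_simplex=sim,maxiter=250,xatol=.02,fatol=1e-5));print('cab lift fit',r.x.round(2),r.fun)
    cv2.imwrite(f'pics/L{n}{s["t"]:.1f}.png',cv2.resize(c['frame'][160:300,190:400],None,fx=3.7,fy=3.7,interpolation=2) if n=='scene' else c['frame'])
E
python3 lift.py
```

```text
18.55 [605.5 -39.6  75.8] [ 0.9 10.9  3.3]
scene front_foot_left [248.1, 258.2] 0.67 [ 681.8 -143.1    3. ]
scene pull_left [217.1, 258.9] 0.46 [ 646.4 -133.6   76.5]
scene wedge [230.6, 265.0] 0.86 [ 617.2 -111.9    0. ]
cab lift fit [ 595.24 -198.23 -161.12    3.21] 0.031234612688422203
top front_edge [207.3, 292.7] 0.93 [ 613.7 -125.9   14. ]
top pull_left [192.4, 292.4] 0.59 [ 647.3 -124.5   76.5]
top wedge [213.2, 282.3] 0.54 [599.1 -97.1   0. ]
wrist wedge [391.4, 283.8] 0.67 [ 603.8 -100.7    0. ]
```

In the tool's units: -0.8 cm is -0.016, -0.6 cm is -0.012.

Request:
{"name": "drive_tool", "arguments": {
  "rows": "-0.004 0 0 0 0 0;-0.008 0 0 0 0 0;-0.012 0 0 0 0 0;-0.016 0 0 0 0 0;-0.016 0 0 0 0 0;-0.016 0 0 0 0 0;-0.016 0 0 0 0 0;-0.016 0 0 0 0 0"
}}

```text
t: 20.65
tool_pos: [605.2, -47.6, 75.8]
tool_rot: [-0.001, 0.718, 0.696, 0.004]
wrist_force: [1.1, 11.4, 3.9]
opening: 35.0
grasp_force: 51.5
```

```bash
python3 lift.py; ls pics
```

```text
20.65 [605.2 -47.6  75.8] [ 1.1 11.4  3.9]
scene front_foot_left [247.6, 258.4] 0.67 [ 680.1 -142.3    3. ]
scene pull_left [245.9, 257.0] 0.6 [ 747.2 -158.1   76.5]
scene pull_right [229.1, 262.5] 0.71 [ 692.3 -133.7   76.5]
scene wedge [229.9, 264.8] 0.53 [ 614.3 -111.8    0. ]
cab lift fit [ 595.04 -197.99 -160.75    3.84] 0.0372634083032608
top front_edge [209.5, 291.7] 0.88 [ 607.6 -123.    14. ]
top pull_left [192.3, 292.1] 0.52 [ 647.6 -123.7   76.5]
wrist wedge [394.2, 284.5] 0.63 [ 603.7 -110.4    0. ]
Lscene18.6.png
Lscene20.6.png
Ltop18.6.png
Ltop20.6.png
Lwrist18.6.png
Lwrist20.6.png
s.png
s1.png
s4.png
scene0.png
t.png
t2.png
top0.png
w1.png
w2.png
w3.png
```

View pics/Lscene20.6.png

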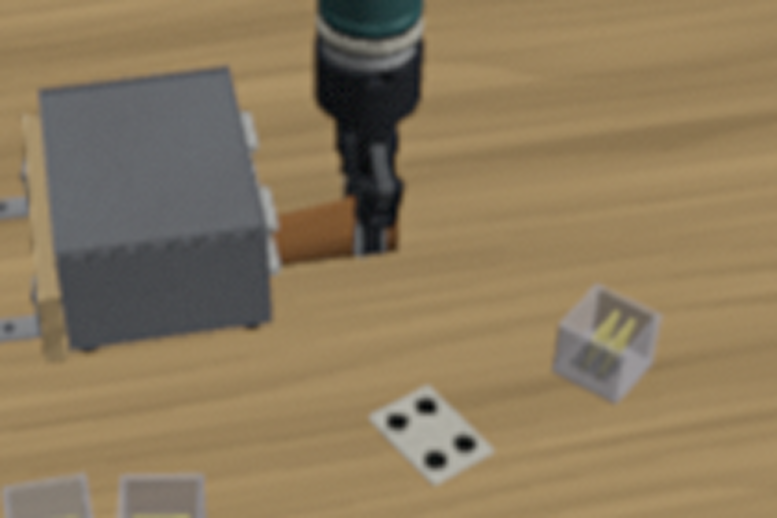

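```bash
python3 -c "
import cv2
a=cv2.imread('pics/Ltop20.6.png');cv2.imwrite('pics/t5.png',cv2.resize(a[160:260,220:370],None,fx=5.2,fy=5.2,interpolation=2))"
```

```text
(no output)
```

View pics/t5.png

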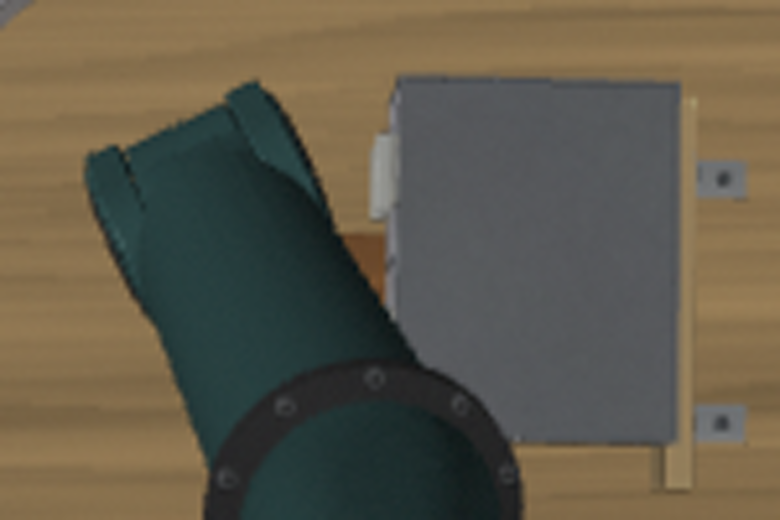

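The front is visibly raised with the foot off the bench at about (252,323). The cabinet leans against the backstop, the drawers are shut and the wedge is centred. Two estimates agree on about 4 mm of lift, so I'm handing in.

```bash
python3 -c "
from workcell import arm
print(arm.finish_job())"
```

```text
the job is handed in; nothing more can be done
None
```

The job is handed in (no verdict came back): both upper drawers are pushed shut, and the gripped wedge holds the cabinet's front feet about 4 mm up, estimated from push distance and camera fit; the bystanders were not touched.

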